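# Seat a clock plate under the retaining block, clamp it and lay a square to its edge

## Robot

A 6-joint arm with a two-finger parallel gripper is mounted at the origin on a cart in front of the work surface, level with it; the furniture and walls round the work are solid. World frame = base frame: x ahead of the robot, y to its left, z up, the work surface at z = 0. Lengths are in m, angles in rad, forces in N, time in s.
With the tool pointing down it reaches from about 0.4 to 0.825 m from the base axis. Payload 7 kg.
Tool frame: the origin (TCP) lies at the very end of the fingers, on their centre line; the grasp point (between the pads) lies 19 mm behind it (tcp_to_grasp is the distance from the TCP to the grasp point, in m); x points along the fingers, z is the direction in which the jaws open and shut, and the axes are right-handed (so a half turn about x gives the same grasp; the last joint's range is limited). The gripper opens to 88 mm and grips with 3 to 60 N. Pads are 19 mm wide; open, the fingers measure 130 mm over their backs; the gripper's body (78 mm by 193 mm) begins 47 mm behind the grasp point.
Start: joints at [-0.819, 0.359, 0.012, 0, -1.224, -0.288], TCP at [0.302, -0.604, 0.227] pointing down, gripper open.
Joint ranges: [-3.07, 3.07], [-1.43, 2.12], [-1.02, 1.25], [-3.03, 1.67], [-3.05, -0], [-3.03, 3.03]. Speed limits (rad/s): [2.39, 2.39, 3.01, 3.14, 3.14, 3.14].

## Interface

Orientations are given as [roll, pitch, yaw] about the fixed x, y, z axes, in that order (R = Rz(yaw) Ry(pitch) Rx(roll)).
In Python, from station import get_state, grab_frame, job_done, tcp_to_grasp gives the robot as it stands. The module is installed in compiled form; this text tells all that it offers.
- The arm moves only by the shell command python3 -m crank 'ROWS' [FORCE]. ROWS is JSON, a list of rows, each a list of 7 numbers: the shift along the tool's x, y, z in m, then the turn, a rotation vector about the tool's x, y, z in rad, then the opening, from 0 (shut) to 1 (fully open). In form: [[x, y, z, wx, wy, wz, fingers], ...]. A call has 1 to 10 rows; each row is the pose to reach, as a shift and turn from the pose commanded when the call began, along the tool's axes at that moment; what a row does not reach only later rows make up. A row lasts 1/8 s, in which the tool goes at most 62.5 mm and 10.7 degrees, less where a joint would pass 70% of its speed; a pose out of reach is approached as far as the arm can. A call with a gripper value outside its range is refused whole. The fingers move at their own pace and stop on an object; FORCE is the grip in N (left out, the last holds). Time passes only in rows, so rows that repeat a pose let the fingers close. It gives the time, the measured TCP pose, the force and the opening at its end, in the units of the state.
- get_state(): the state, without advancing time (a new reading comes with each control period).
- grab_frame(name): name is "side" or "top"; returns a dict with "pixels" (420x560x3 uint8, red, green, blue), "vfov" (degrees; the focal length in pixels is half the picture's height over the tangent of half this angle, whatever the lens; pixels are square), "cx", "cy" (the principal point, pixels), "k1" (the pictures are not rectified: a ray, as slopes to the right and down, at radius r is drawn at 1 + k1 r^2 times it, then the intrinsics apply), "extrinsics" (4x4, takes a point from world to camera coordinates). Camera axes: x right, y up, looking along -z (the intrinsics and any distortion apply to the point x, -y, -z); pixel columns grow to the right and rows downward; lengths in m; the calibration is good to about 2 mm. A picture is of the moment at which its call begins. There is no depth.
- job_done(): hands the job in, once; it reports no verdict.
The state is a dict: "t": time; "q": joint angles; "qd": joint speeds; "joint_efforts": joint torques, N m; "eef_pos": TCP position; "ee_rot": TCP orientation; "force": force on the tool from outside, world axes, zero at the start; "moment": the same for the moment, N m; "width": finger opening in m.
Only numpy, scipy, OpenCV 4.12 (cv2) and the standard library are available. Lean on these libraries where they do the work, as an engineer would, in place of code of your own. Each camera call takes 0.05 s, during which the arm holds its last target.

## Task

Get the brass clock plate ready for scribing: slide it along the fixture's deck, flat and never picked up, until its edge is fully home under the overhanging lip of the retaining block. Then slide the side clamp in by its knob until it has pushed the plate right up against the side rail and its toe hooks over the plate, the plate still being home under the lip. Finally stand the engineer's square on the deck with its stock flush against the plate's free edge opposite the lip, about midway along that edge, and its blade out over the plate; leave the movement, magnifier and pocket watch alone.

Things in the scene. Friction and masses are not known exactly. Their poses are not given: they have to be found in the camera images.
- riser: Pale wooden work board on four legs standing on the desk, 356 mm (x) by 368 mm (y); all the work is on its flat top, 118 mm above the desk. Does not move. Origin: below its centre, on the desk.
- fixture: Aluminium marking-out fixture fixed on the board, turned by up to 0.25 rad about its usual heading. Origin: on its underside, straight below the centre of the plate when the plate is home. Its +x points to the retaining block (about to the robot's left), its +y to the side clamp (about towards the robot). Flat deck 12 mm above the board, x = -86 to +64 mm, y = -60 to +112 mm.
- lip_nose (a point): Dark steel retaining block at the +x end of the fixture; this point is the middle of the lower front edge of its overhanging lip, at fixture x = 28, y = 0, z = 20 mm, axes as the fixture's. The lip is 76 mm long in y, its underside 8 mm and its top 18 mm above the deck; the pocket under it is 12 mm deep, to a wall at fixture x = 40 mm.
- rail_face (a point): Dark steel side rail along the deck's -y edge, 10 mm high and 56 mm long in x; this point is the middle of the top edge of the face (towards +y) that the plate goes against, at fixture x = -2, y = -45, z = 22 mm.
- side_clamp (a joint): Travel (m) of the sliding side clamp: 0 fully out, growing towards the plate (fixture -y), end stop 0.036. Its heel face is at fixture y = 75 mm minus the travel; it meets the plate's edge, then pushes the plate along until the plate is home at about 0.030. A stiff slide, about 3.5 N, that stays where it is left.
- clamp_knob (a point): Centre of the top of the clamp's black upright knob, 20 mm diameter, from 20 to 40 mm above the deck, at x = 0 of the fixture and 18 mm outward (+y) of the heel face; push or pull it to move the clamp. It stands on a steel carriage 38 mm wide in x, 34 mm long in y, 16 mm high, between two 9 mm high guides.
- clamp_heel (a point): Middle of the clamp's heel face, which presses on the plate's +y edge, 3 mm above the deck; axes as the fixture's. The clamp's toe, 30 mm wide, overhangs it by 9 mm at 8 to 16 mm above the deck.
- clock_plate: Brass clock plate with drilled holes, 80 mm (x) by 90 mm (y) by 6 mm thick, about 0.35 kg, lying loose on the deck in front of the lip, turned a little. Origin: centre of its underside. Its +x edge goes under the lip, its -y edge to the side rail. Home is x = 0, y = 0 of the fixture, axes parallel.
- square: Steel engineer's square, about 0.24 kg, on the board right of the fixture. Dark stock 16 mm (x) by 70 mm (y) by 22 mm high; origin: centre of its underside. Bright blade reaches 56 mm out of the stock's +x face at its -y end (y = -35 to -17 mm), underside 6.5 mm up, 3 mm thick, so it just clears the plate. The stock's +x face goes against the plate's free (-x) edge.
- blade_tip (a point): Middle of the free end of the square's blade, 64 mm in +x and 26 mm in -y from the square's origin, 8 mm up.
- movement: Bystander: round watch movement holder, 53 mm across, 27 mm high; origin under its centre.
- magnifier: Bystander: horn-rimmed hand magnifier lying flat, 56 by 116 by 12 mm; origin under its middle.
- pocket_watch: Bystander: pocket watch on its back, 64 by 46 by 12 mm; origin near the middle of its case.

How it is judged:
On the way, in this order (a step that is already met when the one before it is completed fails the run):
1. the plate's edge is home under the lip, within 2.5 mm of the wall and square to it within 0.03 rad (x of clock_plate in the frame of fixture above -0.0025 m and angle between the x axis of clock_plate and the x axis of fixture, either way round below 0.03 rad), for 0.2 s.
2. the clamp's heel is within 2 mm of the plate's edge and the plate within 2 mm of the side rail, still home under the lip (y of clamp_heel in the frame of clock_plate below 0.047 m and y of clock_plate in the frame of fixture below 0.002 m and x of clock_plate in the frame of fixture above -0.0025 m), for 0.2 s.
At the end, for the whole second after the job is handed in: Plate within 2.5 mm of the wall under the lip, 2 mm of the side rail, 0.03 rad of square; clamp heel within 2 mm of it. Square standing on the deck, stock within 2 mm and 0.025 rad of the plate's free edge and 15 mm of its middle, blade over the plate. All at rest (all of step 2 and angle between the x axis of clock_plate and the x axis of fixture, either way round below 0.03 rad and x of square in the frame of clock_plate above -0.05 m and angle between the y axis of square and the y axis of clock_plate, either way round below 0.025 rad and y of square in the frame of clock_plate between -0.015 and 0.015 m and z of square in the frame of fixture below 0.0145 m and angle between square's own z axis and vertical below 0.05 rad and x of blade_tip in the frame of clock_plate above 0 m and linear speed of each of square, clock_plate below 0.01 m/s); the robot touches nothing.
It fails at once if the plate is lifted off the deck or tipped (z of clock_plate in the frame of fixture above 0.018 m or angle between clock_plate's own z axis and vertical above 0.1 rad).
It fails at once if a bystander is moved more than 15 mm (distance of any of movement, magnifier, pocket_watch from where it was at the start of the episode above 0.015 m).
It also fails if it takes over 54 s, if anything falls off the work surface, if the arm or the gripper's body presses on something with over 40 N, if the wrist force passes 120 N, or if a joint passes its speed limit or range.

## Working session

There is one attempt and no reset: what is moved stays moved. The work goes in short steps, Python scripts to look and compute and a shell command to move; the robot and the scene stay as the last step left them, time stands still between calls to the robot, and variables do not carry over. Pictures are saved under pics/ and viewed, and the job is handed in when it is done.

```bash
mkdir -p pics; cat > h.py <<'E'
import numpy as np,cv2
from station import *
def snap(n,f):
    d=grab_frame(n);np.save('pics/'+f+'.npy',d,allow_pickle=True)
    cv2.imwrite('pics/'+f+'.png',d['pixels'][:,:,::-1]);return d
def load(f): return np.load('pics/'+f+'.npy',allow_pickle=True).item()
def KD(d):
    h,w=d['pixels'].shape[:2];f=h/2/np.tan(np.radians(d['vfov'])/2)
    return np.array([[f,0,d['cx']],[0,f,d['cy']],[0,0,1.]]),np.array([d['k1'],0,0,0.])
def ray(d,uv):
    K,D=KD(d);p=cv2.undistortPoints(np.array(uv,float).reshape(-1,1,2),K,D).reshape(-1,2)
    E=np.array(d['extrinsics']);R=E[:3,:3];c=-R.T@E[:3,3]
    v=np.c_[p[:,0],-p[:,1],-np.ones(len(p))]@R
    return c,v
def onz(d,uv,z):
    c,v=ray(d,uv);return c+v*((z-c[2])/v[:,2])[:,None]
def proj(d,P):
    K,D=KD(d);E=np.array(d['extrinsics']);P=np.atleast_2d(P)
    X=P@E[:3,:3].T+E[:3,3];X=X*[1,-1,-1]
    return cv2.projectPoints(X.reshape(-1,1,3),np.zeros(3),np.zeros(3),K,D)[0].reshape(-1,2)
E
python3 - <<'E'
from h import *
print(get_state(),tcp_to_grasp)
for n in('side','top'):
    d=snap(n,n+'0');print(n,d['vfov'],d['cx'],d['cy'],d['k1'],np.round(d['extrinsics'],3).tolist())
E
```

```text
{'t': 0.0, 'q': array([-8.18925226e-01,  3.59369715e-01,  1.10766588e-02, -3.63426579e-04,
       -1.22412667e+00, -2.88101246e-01]), 'qd': array([ 0.00077583,  0.00026337, -0.00022384,  0.0009911 , -0.00275572,
       -0.00114533]), 'joint_efforts': array([ 7.45779507e-04, -5.82715845e+01,  2.93058068e+01,  6.99703261e+00,
        6.98031407e-03, -1.52005596e-04]), 'eef_pos': array([ 0.3017015 , -0.60326972,  0.22563916]), 'ee_rot': array([0.08070372, 1.56913735, 2.11514614]), 'force': array([-0.84569751,  0.9221123 , -0.28596091]), 'moment': array([-0.01179461,  0.00970792,  0.02106717]), 'width': 0.08779145045225134} 0.0188
side 57.74487569853591 279.6021500711928 216.67571553979093 -0.022408227973634696 [[-0.874, -0.485, 0.014, 0.494], [0.191, -0.318, 0.929, -0.153], [-0.446, 0.815, 0.37, -0.786], [0.0, 0.0, 0.0, 1.0]]
top 51.075900302805 282.902166309125 198.2617618139251 -0.03916746343899497 [[-0.011, -1.0, -0.001, 0.121], [0.988, -0.011, 0.156, -0.499], [-0.156, 0.001, 0.988, -0.908], [0.0, 0.0, 0.0, 1.0]]
```

View pics/top0.png

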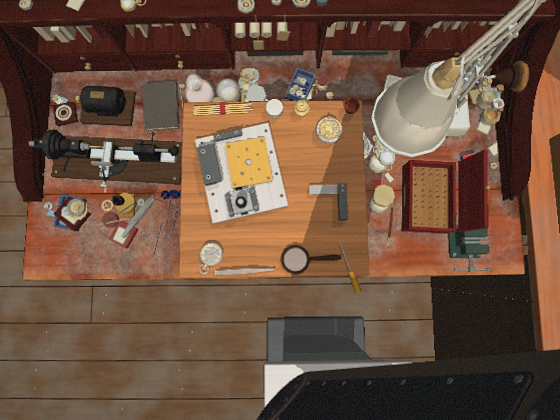

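View pics/side0.png

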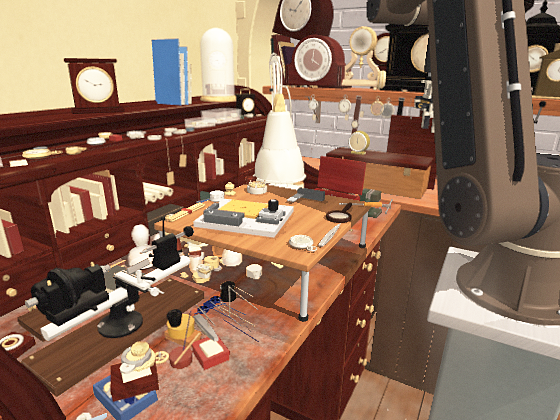

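```bash
python3 - <<'E'
from h import *
d=load('top0');im=d['pixels'][:,:,::-1]
cv2.imwrite('pics/top0c.png',cv2.resize(im[90:285,175:375],None,fx=4,fy=4,interpolation=cv2.INTER_CUBIC)[:, :][:600*2])
a=im[95:225,185:365];cv2.imwrite('pics/top0a.png',cv2.resize(a,None,fx=4.4,fy=4.4,interpolation=cv2.INTER_CUBIC))
d=load('side0');im=d['pixels'][:,:,::-1]
cv2.imwrite('pics/side0a.png',cv2.resize(im[170:260,150:350],None,fx=4,fy=4,interpolation=cv2.INTER_CUBIC))
t=load('top0')
for z in(0,.118):print(z,np.round(onz(t,[[181,101],[368,101],[369,276],[179,277]],z),3).tolist())
E
```

```text
0 [[0.739, 0.352, 0.0], [0.734, -0.085, -0.0], [0.332, -0.071, 0.0], [0.334, 0.345, 0.0]]
0.118 [[0.692, 0.323, 0.118], [0.688, -0.061, 0.118], [0.334, -0.048, 0.118], [0.336, 0.318, 0.118]]
```

View pics/top0a.png

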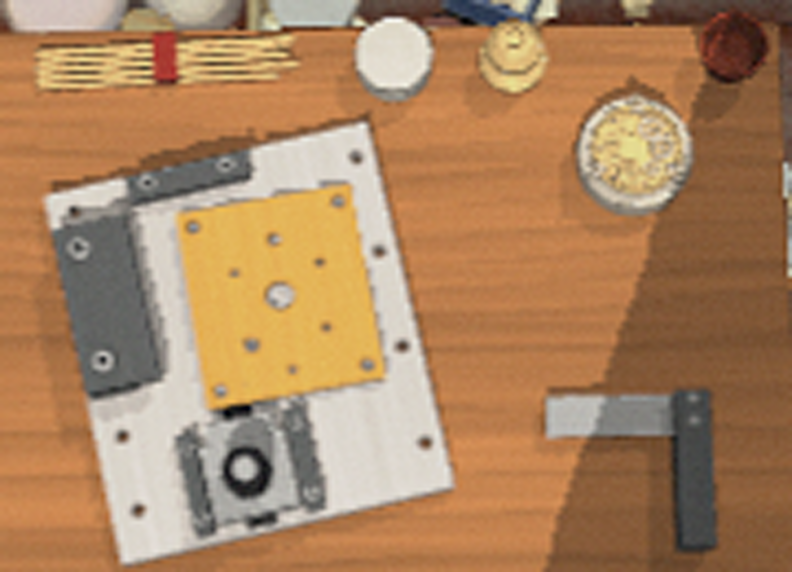

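View pics/side0a.png

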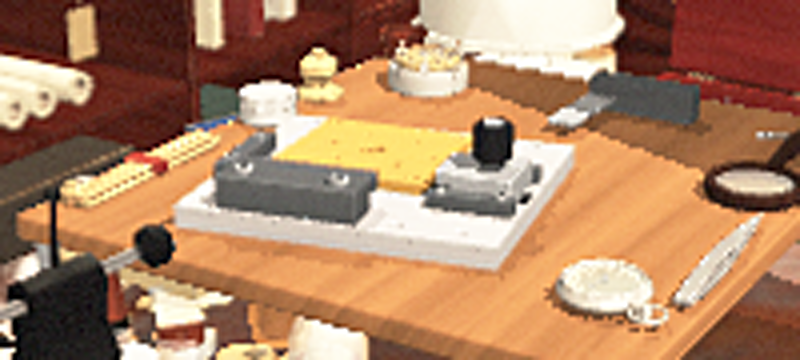

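```bash
cat > meas.py <<'E'
from h import *
from scipy.spatial.transform import Rotation as Ro
def rect(d,mask,z):
    cs,_=cv2.findContours(mask.astype(np.uint8),cv2.RETR_EXTERNAL,cv2.CHAIN_APPROX_NONE)
    c=max(cs,key=cv2.contourArea)
    P=onz(d,c[:,0,:],z)
    r=cv2.minAreaRect((P[:,:2]*1000).astype(np.float32))
    return r,P
E
python3 - <<'E'
from meas import *
d=load('top0');hsv=cv2.cvtColor(d['pixels'],cv2.COLOR_RGB2HSV)
H,S,V=[hsv[...,i].astype(int) for i in range(3)]
for p in [(250,160),(230,205),(205,165),(342,200),(215,150),(318,188),(300,230),(300,130),(342,212)]:print(p,hsv[p[1],p[0]])
roi=np.zeros(H.shape,bool);roi[115:235,190:295]=1
m=roi&(H>18)&(H<28)&(S>130)&(V>180)
m=cv2.morphologyEx(m.astype(np.uint8),cv2.MORPH_OPEN,np.ones((3,3)))
print('plate',rect(d,m,.136)[0])
m2=roi&((S<70)|(m>0));m2=cv2.morphologyEx(m2.astype(np.uint8),cv2.MORPH_CLOSE,np.ones((3,3)));m2=cv2.morphologyEx(m2,cv2.MORPH_OPEN,np.ones((5,5)))
print('deck',rect(d,m2,.130)[0])
cr=np.array([[43,197],[367,122],[453,487],[122,565]])/4.4+[185,95]
P=onz(d,cr,.130)[:,:2];F=np.array([[64,-60],[-86,-60],[-86,112],[64,112]])/1000
c1=F.mean(0);c2=P.mean(0);U,_,Vt=np.linalg.svd((F-c1).T@(P-c2));R=(U@Vt).T
o=c2-R@c1;print('fix',o,np.arctan2(R[1,0],R[0,0]),'res',np.round(((F@R.T+o)-P)*1000,1).tolist())
roi=np.zeros(H.shape,bool);roi[170:230,330:355]=1
m3=roi&(S<90)&(V<120);print(m3.sum());ys,xs=np.nonzero(m3);print(xs.min(),xs.max(),ys.min(),ys.max())
print('stock',rect(d,m3,.140)[0])
cv2.imwrite('pics/m.png',np.hstack([m*120+m2*100,m3*255]).astype(np.uint8)[90:290])
print(Ro.from_euler('xyz',get_state()['ee_rot']).as_matrix().round(3))
E
```

```text
(250, 160) [ 14  30 188]
(230, 205) [ 15   5 101]
(205, 165) [ 0  3 99]
(342, 200) [80 10 75]
(215, 150) [ 26  16 110]
(318, 188) [ 21   9 189]
(300, 230) [ 13 151 196]
(300, 130) [ 13 152 185]
(342, 212) [100  10  74]
plate ((557.9417114257812, 183.3356475830078), (88.84403991699219, 77.89630126953125), 9.99772834777832)
deck ((539.2452392578125, 198.5214080810547), (173.7517547607422, 151.06704711914062), 12.74036693572998)
fix [0.56123211 0.21450785] 1.79273583148167 res [[0.2, -0.2], [-0.3, 0.4], [0.1, -0.4], [0.0, 0.2]]
332
335 347 183 219
stock ((477.4418640136719, 4.432766914367676), (70.03495025634766, 21.504331588745117), 0.6596089005470276)
[[-0.001 -0.894 -0.447]
 [ 0.001 -0.447  0.894]
 [-1.     0.     0.002]]
```

View pics/m.png

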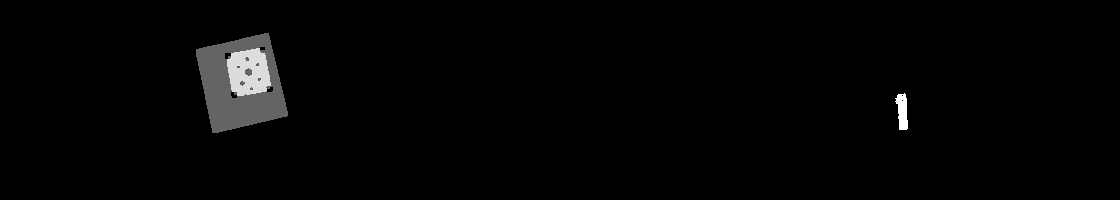

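```bash
cat > go.py <<'E'
# usage: go.py frame x y z jawdeg : print shift+turn to target. frame f (fixture, mm xy) or w (m)
from meas import *
import sys
o=np.array([.5612,.2145]);th=1.7927
s=get_state()
R=Ro.from_euler('xyz',s['ee_rot']).as_matrix();p=s['eef_pos']
def rep():
    v=p[:2]-o;c,sn=np.cos(th),np.sin(th)
    print('t',round(s['t'],2),'tcp',p.round(4),'fix mm',np.round([1000*(c*v[0]+sn*v[1]),1000*(-sn*v[0]+c*v[1])],1),'jawdeg',round(np.degrees(np.arctan2(R[1,2],R[0,2])),2),'F',s['force'].round(1),'w',round(s['width'],4),'q',s['q'].round(2))
rep()
if len(sys.argv)>1:
    fr,x,y,z,jd=sys.argv[1],*map(float,sys.argv[2:6])
    if fr=='f': xy=o+np.array([[np.cos(th),-np.sin(th)],[np.sin(th),np.cos(th)]])@[x/1000,y/1000]
    else: xy=np.array([x,y])
    a=np.radians(jd);zz=np.array([np.cos(a),np.sin(a),0]);xx=np.array([0,0,-1.]);T=np.c_[xx,np.cross(zz,xx),zz]
    print('target',xy.round(4),'row',(R.T@(np.r_[xy,z]-p)).round(4),Ro.from_matrix(R.T@T).as_rotvec().round(4))
E
python3 go.py w .43 -.05 .23 150; python3 go.py f -94 9.5 .2 192.72
python3 - <<'E'
from h import *
d=load('top0')
for z in(.2,.3,.4):print(onz(d,[[375,140],[410,152],[300,165]],z).round(2).tolist())
E
```

```text
t 0.1 tcp [ 0.3017 -0.6033  0.2257] fix mm [-740.7  433.1] jawdeg 116.57 F [ 0.9 -0.4 -0. ] w 0.0877 q [-0.82  0.36  0.01 -0.   -1.22 -0.29]
target [ 0.43 -0.05] row [-0.0037 -0.3622  0.4375] [-5.835e-01  1.500e-03  3.000e-04]
t 0.1 tcp [ 0.3017 -0.6033  0.2257] fix mm [-740.7  433.1] jawdeg 116.57 F [ 0.9 -0.4 -0. ] w 0.0877 q [-0.82  0.36  0.01 -0.   -1.22 -0.29]
target [0.5726 0.1207] row [ 0.0264 -0.5661  0.5264] [-1.3291e+00  1.4000e-03  9.0000e-04]
[[0.58, -0.05, 0.2], [0.56, -0.12, 0.2], [0.53, 0.08, 0.2]]
[[0.55, -0.03, 0.3], [0.53, -0.09, 0.3], [0.51, 0.09, 0.3]]
[[0.52, -0.01, 0.4], [0.5, -0.06, 0.4], [0.49, 0.09, 0.4]]
```

```bash
python3 -m crank '[[0,-0.362,0.437,-0.58,0,0,0.57],[0,-0.362,0.437,-0.58,0,0,0.57],[0,-0.362,0.437,-0.58,0,0,0.57],[0,-0.362,0.437,-0.58,0,0,0.57],[0,-0.362,0.437,-0.58,0,0,0.57],[0,-0.362,0.437,-0.58,0,0,0.57],[0,-0.362,0.437,-0.58,0,0,0.57],[0,-0.362,0.437,-0.58,0,0,0.57],[0,-0.362,0.437,-0.58,0,0,0.57],[0,-0.362,0.437,-0.58,0,0,0.57]]' 20;python3 go.py f -94 9.5 .19 192.72
```

```text
t: 1.35
eef_pos: [0.4308, -0.0475, 0.2266]
ee_rot: [-1.825, 1.57, 0.795]
force: [0.8, 0.7, -0.1]
width: 0.05
t 1.35 tcp [ 0.4308 -0.0475  0.2266] fix mm [-226.9  184.9] jawdeg 150.12 F [ 0.8  0.7 -0.1] w 0.05 q [ 0.35 -0.05 -0.49 -0.   -1.14 -0.87]
target [0.5726 0.1207] row [ 0.0367 -0.2165 -0.0392] [-7.435e-01 -3.000e-04  5.000e-04]
```

```bash
python3 -m crank '[[0.036,-0.216,-0.039,-0.743,0,0,0.57],[0.036,-0.216,-0.039,-0.743,0,0,0.57],[0.036,-0.216,-0.039,-0.743,0,0,0.57],[0.036,-0.216,-0.039,-0.743,0,0,0.57],[0.036,-0.216,-0.039,-0.743,0,0,0.57],[0.036,-0.216,-0.039,-0.743,0,0,0.57],[0.036,-0.216,-0.039,-0.743,0,0,0.57]]' 20;python3 go.py f -94 9.5 .134 192.72
python3 -c "
from h import *
for n in('side','top'): snap(n,n+'1')"
```

```text
t: 2.22
eef_pos: [0.5721, 0.1151, 0.191]
ee_rot: [-2.787, 1.57, 0.568]
force: [0.4, 0.5, -0.1]
width: 0.0499
t 2.23 tcp [0.5721 0.1151 0.191 ] fix mm [-99.4  11.3] jawdeg -167.74 F [ 0.4  0.5 -0.1] w 0.0499 q [ 0.53  0.24 -0.25 -0.   -1.09 -0.32]
target [0.5726 0.1207] row [ 0.057  -0.0054 -0.0017] [-0.0081 -0.0004  0.0001]
```

View pics/side1.png

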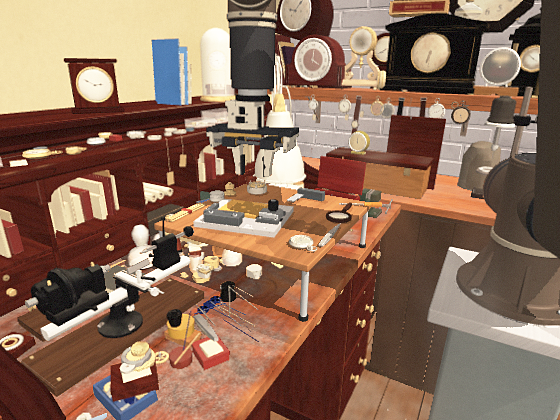

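View pics/top1.png

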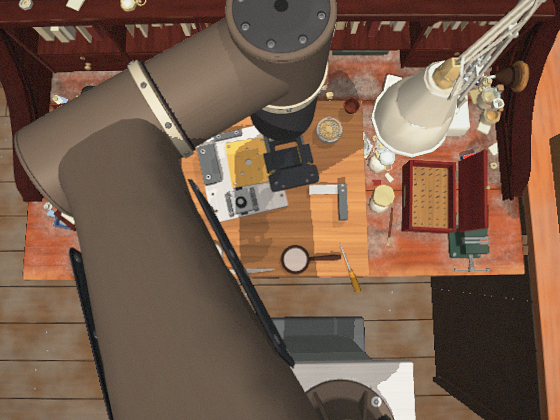

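```bash
python3 go.py f -94 9.5 .134 192.72; python3 -m crank '[[0.04,0,0,0,0,0,0.57],[0.057,0,0,0,0,0,0.57],[0.057,0,0,0,0,0,0.57]]' 20;python3 go.py f -84 9.5 .1335 192.72
```

```text
t 2.33 tcp [0.5723 0.1154 0.1912] fix mm [-99.1  11. ] jawdeg -167.71 F [0.3 0.3 0.3] w 0.0505 q [ 0.53  0.23 -0.25 -0.   -1.09 -0.32]
target [0.5726 0.1207] row [ 0.0573 -0.0051 -0.0014] [-0.0075 -0.0009  0.0003]
t: 2.7
eef_pos: [0.5718, 0.1155, 0.1328]
ee_rot: [0.344, 1.568, -2.582]
force: [0.0, 0.1, 0.5]
width: 0.0501
t 2.7 tcp [0.5718 0.1155 0.1328] fix mm [-98.9  11.4] jawdeg -167.65 F [0.  0.1 0.5] w 0.0501 q [ 0.53  0.29 -0.32  0.   -0.97 -0.32]
target [0.5704 0.1305] row [-0.0007 -0.0149 -0.0018] [-0.0064  0.0023 -0.0008]
```

```bash
python3 -m crank '[[-0.0007,-0.007,-0.001,-0.006,0,0,0.57],[-0.0007,-0.014,-0.0018,-0.006,0,0,0.57],[-0.0007,-0.020,-0.002,-0.006,0,0,0.57],[-0.0007,-0.026,-0.002,-0.006,0,0,0.57],[-0.0007,-0.032,-0.002,-0.006,0,0,0.57],[-0.0007,-0.038,-0.002,-0.006,0,0,0.57],[-0.0007,-0.038,-0.002,-0.006,0,0,0.57]]' 20;python3 go.py f -84 9.5 .1335 192.72
python3 -c "
from h import *
for n in('side','top'): snap(n,n+'2')"
```

```text
t: 3.58
eef_pos: [0.5663, 0.154, 0.1345]
ee_rot: [2.588, 1.571, -0.331]
force: [0.7, -2.7, 1.6]
width: 0.0504
t 3.58 tcp [0.5663 0.154  0.1345] fix mm [-60.2   8.4] jawdeg -167.25 F [ 0.7 -2.7  1.6] w 0.0504 q [ 0.6   0.29 -0.31  0.   -0.97 -0.38]
target [0.5704 0.1305] row [0.001  0.0238 0.0012] [ 0.0005 -0.0002 -0.0001]
```

```bash
python3 -c "
from h import *
a=cv2.imread('pics/top2.png')[110:240,185:335];b=cv2.imread('pics/side2.png')[180:250,180:330]
cv2.imwrite('pics/c2.png',np.vstack([cv2.resize(a,(600,520//1))[:, :][:380],cv2.resize(b,(600,220))]))"
```

```text
(no output)
```

View pics/c2.png

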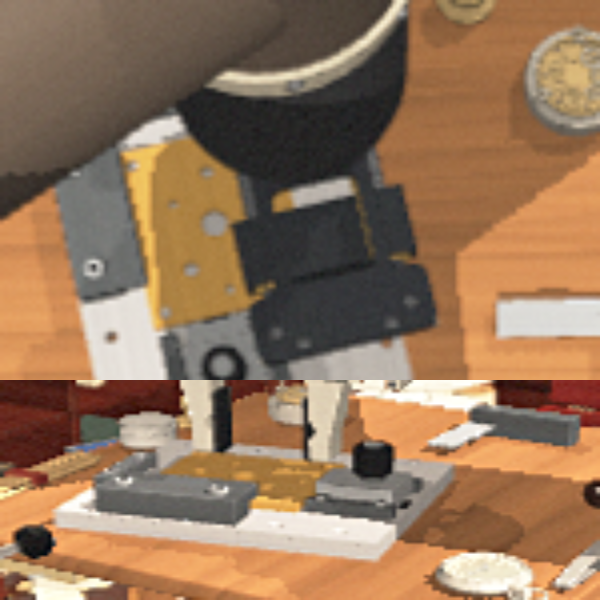

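```bash
python3 -m crank '[[0.001,-0.003,0,0,0,0,0.57],[0.001,-0.006,0,0,0,0,0.57],[0.001,-0.009,0,0,0,0,0.57],[0.001,-0.009,0,0,0,0,0.57]]' 20;python3 go.py
```

```text
t: 4.18
eef_pos: [0.5648, 0.1618, 0.134]
ee_rot: [2.036, 1.57, -0.884]
force: [1.6, -5.9, 7.0]
width: 0.0502
t 4.17 tcp [0.5648 0.1618 0.134 ] fix mm [-52.2   8.1] jawdeg -167.27 F [ 1.6 -5.9  7. ] w 0.0502 q [ 0.61  0.29 -0.31  0.   -0.97 -0.39]
```

```bash
python3 -m crank '[[0,-0.0015,0,0,0,0,0.57],[0,-0.003,0,0,0,0,0.57],[0,-0.003,0,0,0,0,0.57]]' 20;python3 go.py
```

```text
t: 4.55
eef_pos: [0.5642, 0.1635, 0.134]
ee_rot: [1.551, 1.568, -1.369]
force: [3.5, -12.0, 7.4]
width: 0.0499
t 4.55 tcp [0.5642 0.1635 0.134 ] fix mm [-50.4   8.2] jawdeg -167.28 F [  3.5 -12.    7.4] w 0.0499 q [ 0.62  0.29 -0.31  0.   -0.97 -0.4 ]
```

```bash
python3 -m crank '[[0,-0.001,0,0,0,0,0.57],[0,-0.002,0,0,0,0,0.57],[0,-0.002,0,0,0,0,0.57]]' 20;python3 go.py
```

```text
t: 4.92
eef_pos: [0.564, 0.1638, 0.134]
ee_rot: [1.412, 1.566, -1.507]
force: [6.6, -18.1, 7.2]
width: 0.0498
t 4.92 tcp [0.564  0.1638 0.134 ] fix mm [-50.1   8.4] jawdeg -167.3 F [  6.6 -18.1   7.2] w 0.0498 q [ 0.62  0.29 -0.31  0.01 -0.97 -0.4 ]
```

```bash
python3 -m crank '[[0,0.008,0,0,0,0,0.57],[-0.02,0.015,0,0,0,0,0.57],[-0.06,0.015,0,0,0,0,0.57],[-0.06,0.015,0,0,0,0,0.57]]' 20;python3 go.py f 0 93 .19 192.72
python3 - <<'E'
from h import *
t=load('top0');P=onz(t,[[241.1,201.8]],.17)[0][:2];o=np.array([.5612,.2145]);th=1.7927
R=np.array([[np.cos(th),-np.sin(th)],[np.sin(th),np.cos(th)]]);print((R.T@(P-o)*1000).round(1))
for n in('side','top'): snap(n,n+'3')
a=cv2.imread('pics/top3.png')[110:240,185:335];b=cv2.imread('pics/side3.png')[180:250,180:330]
cv2.imwrite('pics/c3.png',np.vstack([cv2.resize(a,(600,520//1))[:, :][:380],cv2.resize(b,(600,220))]))
E
```

```text
t: 5.42
eef_pos: [0.5681, 0.154, 0.1961]
ee_rot: [-2.721, 1.565, 0.643]
force: [-0.8, 0.2, -1.2]
width: 0.0499
t 5.42 tcp [0.5681 0.154  0.1961] fix mm [-60.5   6.6] jawdeg -167.26 F [-0.8  0.2 -1.2] w 0.0499 q [ 0.6   0.24 -0.23 -0.   -1.1  -0.37]
target [0.4705 0.194 ] row [ 0.0058 -0.0605  0.0864] [ 0.0003 -0.0052  0.0023]
[-1.1 90.3]
```

View pics/c3.png

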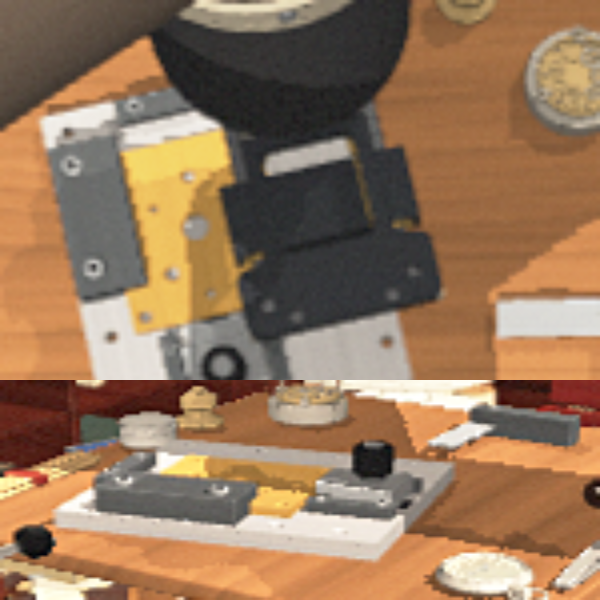

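```bash
python3 -m crank '[[0,-0.06,0.086,0,0,0,0.57],[0,-0.06,0.086,0,0,0,0.57],[0,-0.06,0.086,0,0,0,0.57],[0,-0.06,0.086,0,0,0,0.57]]' 20;python3 go.py f 0 92 .154 192.72
python3 - <<'E'
from h import *
for n in('side','top'): snap(n,n+'4')
a=cv2.imread('pics/top4.png')[110:240,185:335];b=cv2.imread('pics/side4.png')[170:250,180:330]
cv2.imwrite('pics/c4.png',np.vstack([cv2.resize(a,(600,520//1))[:, :][100:380],cv2.resize(b,(600,320))]))
E
```

```text
t: 6.02
eef_pos: [0.4693, 0.1926, 0.1927]
ee_rot: [0.065, 1.57, -2.854]
force: [-0.4, -0.4, 0.8]
width: 0.05
t 6.03 tcp [0.4693 0.1926 0.1927] fix mm [-1.1 94.5] jawdeg -167.23 F [-0.4 -0.4  0.8] w 0.05 q [ 0.78  0.11 -0.4  -0.   -1.06 -0.55]
target [0.4715 0.1943] row [ 0.0387 -0.0011 -0.0025] [ 0.0009  0.0006 -0.    ]
```

View pics/c4.png

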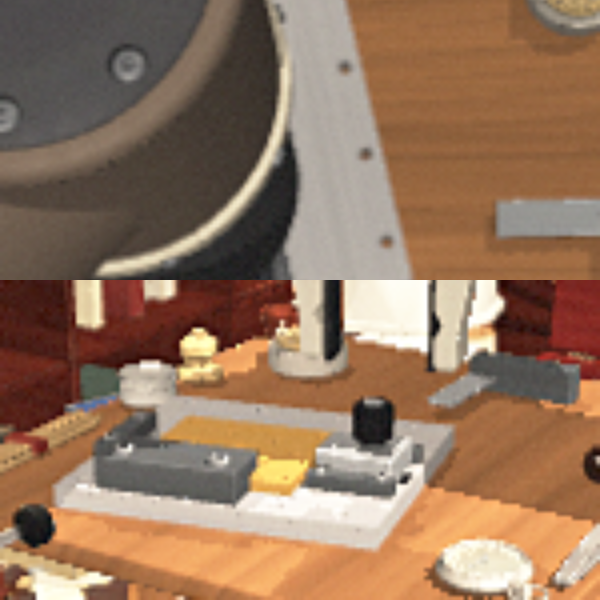

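```bash
python3 -m crank '[[0.02,-0.001,-0.0025,0,0,0,0.57],[0.038,-0.001,-0.0025,0,0,0,0.57],[0.038,-0.001,-0.0025,0,0,0,0.57],[0.038,-0.001,-0.0025,0,0,0,0.3],[0.038,-0.001,-0.0025,0,0,0,0.1],[0.038,-0.001,-0.0025,0,0,0,0.1],[0.038,-0.001,-0.0025,0,0,0,0.1]]' 8;python3 go.py f 0 63 .154 192.72
```

```text
t: 7.0
eef_pos: [0.4724, 0.1941, 0.1558]
ee_rot: [-2.915, 1.569, 0.449]
force: [2.8, -0.2, 0.3]
width: 0.0194
t 7.0 tcp [0.4724 0.1941 0.1558] fix mm [-0.3 91.1] jawdeg -167.27 F [ 2.8 -0.2  0.3] w 0.0194 q [ 0.78  0.15 -0.45  0.   -0.97 -0.55]
target [0.4997 0.2006] row [ 0.0019 -0.0003 -0.0281] [ 0.0002 -0.0017  0.0004]
```

```bash
python3 -m crank '[[0,0,-0.004,0,0,0,0.1],[0,0,-0.008,0,0,0,0.1],[0,0,-0.012,0,0,0,0.1],[0,0,-0.016,0,0,0,0.1],[0,0,-0.020,0,0,0,0.1],[0,0,-0.024,0,0,0,0.1],[0,0,-0.024,0,0,0,0.1]]' 15;python3 go.py f 0 63 .154 192.72
```

```text
t: 7.88
eef_pos: [0.4947, 0.1992, 0.1558]
ee_rot: [-0.013, 1.57, -2.933]
force: [-3.5, -0.5, 7.3]
width: 0.019
t 7.88 tcp [0.4947 0.1992 0.1558] fix mm [-0.3 68.2] jawdeg -167.27 F [-3.5 -0.5  7.3] w 0.019 q [ 0.75  0.19 -0.4  -0.   -0.99 -0.53]
target [0.4997 0.2006] row [ 0.0018 -0.0003 -0.0052] [0.0001 0.0009 0.    ]
```

```bash
python3 -m crank '[[0,0,-0.002,0,0,0,0.1],[0,0,-0.004,0,0,0,0.1],[0,0,-0.006,0,0,0,0.1],[0,0,-0.006,0,0,0,0.1]]' 20;python3 go.py f 0 63 .154 192.72
```

```text
t: 8.38
eef_pos: [0.5003, 0.2004, 0.1558]
ee_rot: [-0.031, 1.57, -2.951]
force: [-5.3, -0.3, 6.9]
width: 0.0193
t 8.38 tcp [0.5003 0.2004 0.1558] fix mm [-0.3 62.6] jawdeg -167.27 F [-5.3 -0.3  6.9] w 0.0193 q [ 0.74  0.2  -0.39 -0.   -0.99 -0.52]
target [0.4997 0.2006] row [ 0.0018 -0.0003  0.0004] [0.0001 0.0012 0.    ]
```

Force is only 5 N, so it isn't stalled yet; continue gently.

```bash
python3 -m crank '[[0,0,-0.0015,0,0,0,0.1],[0,0,-0.003,0,0,0,0.1],[0,0,-0.003,0,0,0,0.1]]' 20;python3 go.py;python3 -m crank '[[0,0,-0.0015,0,0,0,0.1],[0,0,-0.0025,0,0,0,0.1],[0,0,-0.0025,0,0,0,0.1]]' 20;python3 go.py
```

```text
t: 8.75
eef_pos: [0.501, 0.2005, 0.1557]
ee_rot: [0.041, 1.566, -2.879]
force: [-16.1, 1.7, 15.4]
width: 0.0192
t 8.75 tcp [0.501  0.2005 0.1557] fix mm [-0.4 61.8] jawdeg -167.29 F [-16.1   1.7  15.4] w 0.0192 q [ 0.74  0.2  -0.38 -0.   -0.99 -0.52]
t: 9.12
eef_pos: [0.5012, 0.2004, 0.1555]
ee_rot: [0.054, 1.562, -2.866]
force: [-27.1, 2.7, 23.9]
width: 0.0192
t 9.12 tcp [0.5012 0.2004 0.1555] fix mm [-0.5 61.7] jawdeg -167.31 F [-27.1   2.7  23.9] w 0.0192 q [ 0.74  0.2  -0.38 -0.   -1.   -0.52]
```

```bash
python3 -m crank '[[0,0,0.004,0,0,0,0.1],[0,0,0.004,0,0,0,0.6],[0,0,0.004,0,0,0,0.6],[-0.03,0,0.004,0,0,0,0.6],[-0.065,0,0.004,0,0,0,0.6],[-0.065,0,0.004,0,0,0,0.6]]' 20;python3 go.py;python3 -m crank '[[0,0.12,0,0,0,0,0.6],[0,0.12,0,0,0,0,0.6],[0,0.12,0,0,0,0,0.6],[0,0.12,0,0,0,0,0.6]]'; python3 go.py
python3 - <<'E'
from h import *
for n in('side','top'): snap(n,n+'5')
a=cv2.imread('pics/top5.png')[110:240,185:335];b=cv2.imread('pics/side5.png')[170:250,180:330]
cv2.imwrite('pics/c5a.png',cv2.resize(a,(600,520)));cv2.imwrite('pics/c5b.png',cv2.resize(b,(600,320)))
E
```

```text
t: 9.88
eef_pos: [0.5042, 0.2017, 0.2229]
ee_rot: [-2.797, 1.566, 0.567]
force: [-0.1, -0.0, -0.8]
width: 0.0525
t 9.88 tcp [0.5042 0.2017 0.2229] fix mm [ 0.  58.4] jawdeg -167.28 F [-0.1 -0.  -0.8] w 0.0525 q [ 0.74  0.14 -0.29  0.   -1.13 -0.52]
t: 10.38
eef_pos: [0.5289, 0.0834, 0.2196]
ee_rot: [0.043, 1.57, -2.878]
force: [0.1, 0.8, -0.1]
width: 0.0525
t 10.38 tcp [0.5289 0.0834 0.2196] fix mm [-120.8   60.4] jawdeg -167.36 F [ 0.1  0.8 -0.1] w 0.0525 q [ 0.52  0.13 -0.31 -0.   -1.13 -0.3 ]
```

View pics/c5a.png

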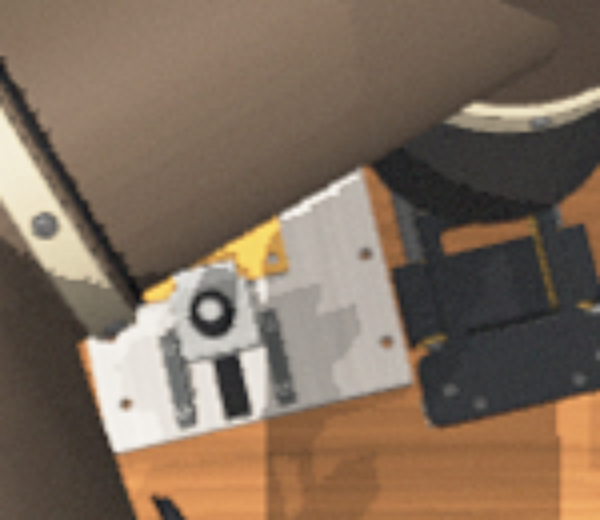

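View pics/c5b.png

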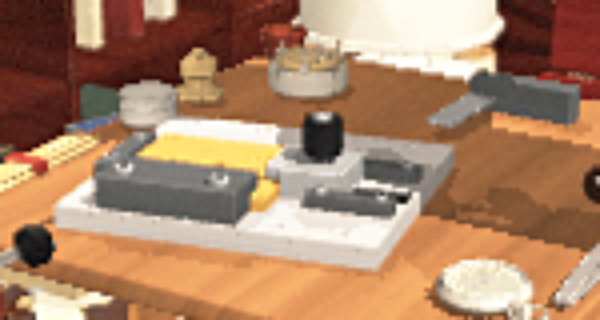

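```bash
python3 go.py f -75 0 .17 192.72
```

```text
t 10.47 tcp [0.5288 0.0844 0.2198] fix mm [-119.8   60.3] jawdeg -167.25 F [ 0.9 -0.1 -0.2] w 0.0523 q [ 0.52  0.13 -0.3  -0.   -1.13 -0.3 ]
target [0.5777 0.1413] row [ 0.0498 -0.0448 -0.0603] [ 0.0006  0.0005 -0.    ]
```

```bash
python3 -m crank '[[0,-0.045,-0.060,0,0,0,0.57],[0.04,-0.045,-0.060,0,0,0,0.57],[0.085,-0.045,-0.060,0,0,0,0.57],[0.085,-0.045,-0.060,0,0,0,0.57],[0.085,-0.045,-0.060,0,0,0,0.57]]'; python3 go.py; python3 -m crank '[[0,-0.006,0,0,0,0,0.57],[0,-0.012,0,0,0,0,0.57],[0,-0.018,0,0,0,0,0.57],[0,-0.022,0,0,0,0,0.57],[0,-0.024,0,0,0,0,0.57],[0,-0.024,0,0,0,0,0.57]]'; python3 go.py
```

```text
t: 11.1
eef_pos: [0.5772, 0.1418, 0.1351]
ee_rot: [0.293, 1.57, -2.625]
force: [-0.2, 0.1, -0.2]
width: 0.0499
t 11.1 tcp [0.5772 0.1418 0.1351] fix mm [-74.4   0.4] jawdeg -167.19 F [-0.2  0.1 -0.2] w 0.0499 q [ 0.57  0.3  -0.29 -0.   -0.98 -0.35]
t: 11.85
eef_pos: [0.5722, 0.1643, 0.1353]
ee_rot: [1.202, 1.571, -1.718]
force: [-0.3, 0.1, 0.1]
width: 0.0504
t 11.85 tcp [0.5722 0.1643 0.1353] fix mm [-51.3   0.3] jawdeg -167.27 F [-0.3  0.1  0.1] w 0.0504 q [ 0.61  0.3  -0.29  0.   -0.98 -0.39]
```

```bash
python3 -m crank '[[0,-0.0015,0,0,0,0,0.57],[0,-0.003,0,0,0,0,0.57],[0,-0.003,0,0,0,0,0.57]]'; python3 go.py
```

```text
t: 12.22
eef_pos: [0.5716, 0.1656, 0.1352]
ee_rot: [1.18, 1.568, -1.74]
force: [2.4, -5.7, -0.2]
width: 0.05
t 12.22 tcp [0.5716 0.1656 0.1352] fix mm [-50.    0.6] jawdeg -167.3 F [ 2.4 -5.7 -0.2] w 0.05 q [ 0.61  0.3  -0.29  0.   -0.98 -0.39]
```

```bash
python3 -m crank '[[0,0.01,0,0,0,0,0.57],[-0.04,0.02,0,0,0,0,0.57],[-0.07,0.02,0,0,0,0,1],[-0.07,0.02,0,0,0,0,1]]' 
python3 - <<'E'
from meas import *
d=load('top0');g=cv2.cvtColor(d['pixels'],cv2.COLOR_RGB2HSV)
E=np.array(d['extrinsics']);print('cam',-E[:3,:3].T@E[:3,3])
S=g[...,1].astype(int)
for r in (186,190,195,200,205,210,215,218):print(r,S[r,332:352].tolist(),g[r,332:352,2].tolist())
for c in (338,341,344):print(c,S[178:225,c].tolist())
E
```

```text
t: 12.72
eef_pos: [0.5774, 0.148, 0.2081]
ee_rot: [-2.824, 1.565, 0.54]
force: [-0.2, -0.9, 0.3]
width: 0.0647
cam [0.35171062 0.11668582 0.9747253 ]
186 [8, 6, 8, 6, 8, 6, 8, 17, 7, 9, 11, 10, 4, 14, 100, 142, 146, 143, 153, 160] [132, 129, 133, 135, 135, 90, 65, 74, 71, 81, 92, 80, 65, 74, 99, 129, 131, 132, 130, 131]
190 [6, 4, 8, 10, 7, 8, 0, 11, 3, 6, 12, 4, 3, 14, 74, 145, 146, 149, 144, 146] [130, 132, 135, 122, 117, 93, 57, 68, 74, 91, 129, 114, 83, 75, 83, 128, 141, 135, 142, 136]
195 [139, 165, 147, 151, 150, 139, 19, 8, 7, 4, 4, 14, 11, 14, 32, 127, 149, 144, 142, 146] [117, 111, 116, 115, 121, 79, 41, 66, 74, 69, 70, 71, 72, 72, 80, 124, 135, 133, 138, 136]
200 [147, 141, 145, 138, 146, 141, 24, 12, 13, 4, 10, 7, 7, 4, 17, 120, 144, 151, 140, 146] [128, 119, 121, 124, 126, 87, 42, 66, 78, 72, 75, 76, 73, 71, 75, 132, 147, 147, 146, 145]
205 [147, 146, 150, 151, 153, 134, 106, 12, 10, 3, 7, 3, 7, 10, 17, 120, 152, 154, 148, 148] [130, 119, 119, 120, 123, 99, 48, 63, 75, 75, 76, 73, 69, 75, 75, 91, 131, 141, 143, 143]
210 [155, 142, 143, 142, 145, 143, 104, 17, 7, 10, 10, 7
[... 359 characters left out ...]
 7, 8, 4, 16, 25, 41, 137, 149, 146, 154] [121, 114, 116, 113, 113, 114, 75, 42, 65, 67, 72, 67, 64, 63, 72, 75, 119, 132, 131, 129]
338 [150, 142, 152, 151, 148, 125, 39, 12, 8, 8, 8, 15, 0, 9, 0, 4, 23, 19, 29, 19, 17, 48, 24, 43, 87, 71, 102, 106, 77, 78, 83, 107, 104, 113, 117, 94, 107, 124, 107, 121, 116, 118, 137, 143, 154, 141, 144]
341 [157, 144, 153, 146, 151, 109, 14, 10, 9, 7, 3, 0, 6, 15, 7, 14, 7, 4, 7, 4, 0, 14, 4, 7, 7, 7, 21, 3, 4, 4, 7, 10, 10, 11, 7, 7, 3, 21, 7, 3, 4, 5, 108, 148, 147, 146, 144]
344 [147, 150, 148, 152, 143, 85, 14, 13, 4, 4, 7, 7, 3, 10, 10, 10, 11, 11, 4, 11, 14, 3, 7, 7, 7, 4, 0, 7, 0, 4, 4, 11, 3, 11, 11, 7, 11, 11, 4, 7, 4, 6, 104, 151, 150, 140, 149]
```

```bash
python3 - <<'E'
from meas import *
d=load('top0')
r=np.array([186,190,195,200,205,210,215,218]);c=[345.7,346,346.45,346.55,346.55,346.85,347.05,347.35]
P=onz(d,np.c_[c,r],.140)[:,:2]
k=np.polyfit(P[:,0],P[:,1],1);print('slope',k,'jaw angle deg',90+np.degrees(np.arctan(k[0])),(np.polyval(k,P[:,0])-P[:,1])*1e3)
# top end
T=onz(d,[[341,183.4],[344,183.2]],.140)[:,:2];B=onz(d,[[341,219.6]],.140)[0,:2];print(T,B)
u=np.array([-1,-k[0]]);u/=np.linalg.norm(u)   # square +y dir
n=np.array([-u[1],u[0]]); n=n if n[1]>0 else -n # square +x
a=np.array([T[:,0].mean(),np.polyval(k,T[:,0].mean())])
cen=a+u*.035+n*.008;print('center',cen,'u',u,'n',n,'yaw',np.degrees(np.arctan2(n[1],n[0])))
# blade tip check at z .1275
print('tip pred',proj(d,np.r_[cen+n*.064-u*.026,.1275]))
# side view check: far top corners
s=load('side0')
for e in(-1,1):
  for f in(-1,1):print(e,f,proj(s,np.r_[cen+n*.008*e+u*.035*f,.140]).round(1),proj(d,np.r_[cen+n*.008*e+u*.035*f,.140]).round(1))
a=cv2.imread('pics/side0.png')[175:215,280:340];cv2.imwrite('pics/sq.png',cv2.resize(a,None,fx=12,fy=12,interpolation=cv2.INTER_CUBIC))
E
python3 go.py
```

```text
slope [ 0.01100094 -0.0113992 ] jaw angle deg 90.63028226459744 [-0.24514969 -0.01436677  0.41896994  0.17806961 -0.25292993 -0.10556536
 -0.1490109   0.16998312]
[[ 0.51181545  0.00335143]
 [ 0.51214742 -0.00247219]] [0.44147769 0.00556342]
center [0.47689555 0.00184758] u [-0.9999395  -0.01100028] n [-0.01100028  0.9999395 ] yaw 90.63028226459744
tip pred [[308.3000959  189.77991098]]
-1 -1 [[299.7 186.4]] [[345.7 183.3]]
-1 1 [[325.3 190.8]] [[347.3 219.3]]
1 -1 [[296.9 188.1]] [[337.4 183.4]]
1 1 [[322.9 192.5]] [[339.  219.5]]
t 12.72 tcp [0.5774 0.148  0.2081] fix mm [-68.4  -1.2] jawdeg -167.29 F [-0.2 -0.9  0.3] w 0.0647 q [ 0.58  0.24 -0.2   0.   -1.13 -0.36]
```

View pics/sq.png

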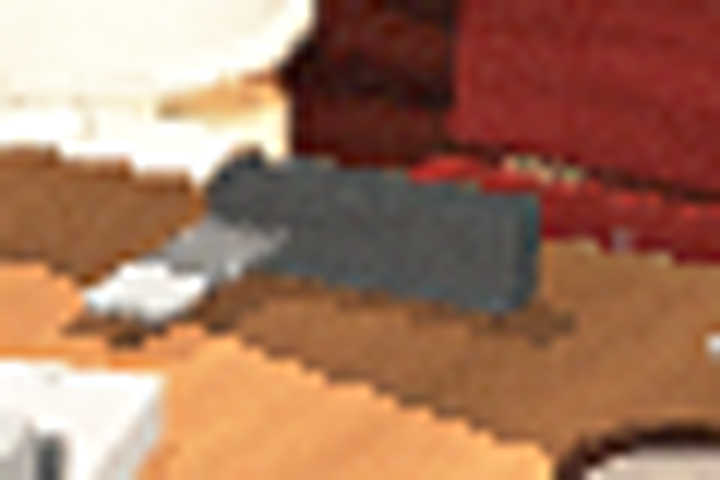

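```bash
python3 go.py w .475 .0018 .2 270.63
```

```text
t 12.72 tcp [0.5774 0.148  0.2081] fix mm [-68.4  -1.2] jawdeg -167.29 F [-0.2 -0.9  0.3] w 0.0647 q [ 0.58  0.24 -0.2   0.   -1.13 -0.36]
target [0.475  0.0018] row [0.0072 0.1201 0.1321] [-1.3599 -0.0054 -0.002 ]
```

```bash
python3 -m crank '[[0,0.12,0.132,-1.36,0,0,0.6],[0,0.12,0.132,-1.36,0,0,0.6],[0,0.12,0.132,-1.36,0,0,0.6],[0,0.12,0.132,-1.36,0,0,0.6],[0,0.12,0.132,-1.36,0,0,0.6],[0,0.12,0.132,-1.36,0,0,0.6],[0,0.12,0.132,-1.36,0,0,0.6],[0,0.12,0.132,-1.36,0,0,0.6],[0,0.12,0.132,-1.36,0,0,0.6],[0,0.12,0.132,-1.36,0,0,0.6]]'; python3 go.py w .475 .0018 .127 270.63
python3 - <<'E'
from h import *
for n in('side','top'): snap(n,n+'6')
a=cv2.imread('pics/top6.png')[110:240,185:365];b=cv2.imread('pics/side6.png')[150:250,180:360]
cv2.imwrite('pics/c6a.png',cv2.resize(a,(720,520)));cv2.imwrite('pics/c6b.png',cv2.resize(b,(720,400)))
E
```

```text
t: 13.98
eef_pos: [0.4734, 0.0015, 0.2049]
ee_rot: [-1.629, 1.57, 3.093]
force: [0.2, 0.7, -0.2]
width: 0.0527
t 13.97 tcp [0.4734 0.0015 0.2049] fix mm [-188.5  132.5] jawdeg -89.43 F [ 0.2  0.7 -0.2] w 0.0527 q [ 0.42  0.04 -0.45 -0.   -1.08  1.16]
target [0.475  0.0018] row [ 0.0779  0.0016 -0.0003] [-0.0011 -0.      0.0005]
```

View pics/c6a.png

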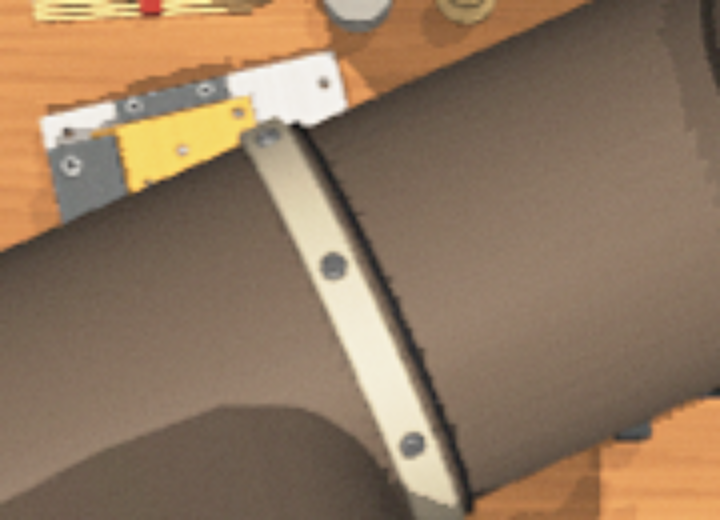

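View pics/c6b.png

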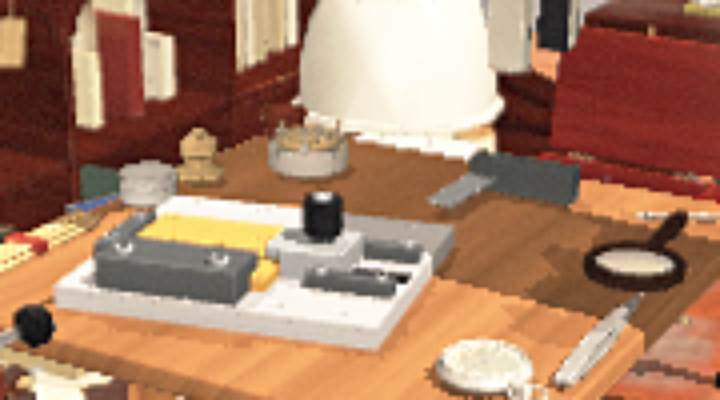

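```bash
python3 -m crank '[[0.05,0.002,0,0,0,0,0.6],[0.078,0.002,0,0,0,0,0.6],[0.078,0.002,0,0,0,0,0.6],[0.078,0.002,0,0,0,0,0.6]]'; python3 go.py w .475 .0018 .127 270.63;python3 -m crank '[[0,0,0,0,0,0,0.3],[0,0,0,0,0,0,0.1],[0,0,0,0,0,0,0.1],[0,0,0,0,0,0,0.1]]' 30; python3 go.py
python3 - <<'E'
from h import *
b=snap('side','side7')['pixels'][150:250,230:370,::-1]
cv2.imwrite('pics/c7.png',cv2.resize(b,(784,560)))
E
```

```text
t: 14.58
eef_pos: [0.4764, 0.0018, 0.1284]
ee_rot: [1.589, 1.57, 0.03]
force: [0.3, -0.1, 0.5]
width: 0.0529
t 14.57 tcp [0.4764 0.0018 0.1284] fix mm [-188.9  129.5] jawdeg -89.35 F [ 0.3 -0.1  0.5] w 0.0529 q [ 0.42  0.12 -0.55  0.   -0.89  1.16]
target [0.475  0.0018] row [ 0.0014 -0.0014 -0.0001] [ 0.0004 -0.     -0.0013]
t: 15.08
eef_pos: [0.4756, 0.0014, 0.1275]
ee_rot: [0.915, 1.57, -0.645]
force: [-0.3, -3.3, 1.9]
width: 0.0185
t 15.07 tcp [0.4756 0.0014 0.1275] fix mm [-189.   130.4] jawdeg -89.35 F [-0.3 -3.3  1.9] w 0.0185 q [ 0.42  0.12 -0.55  0.   -0.89  1.16]
```

View pics/c7.png

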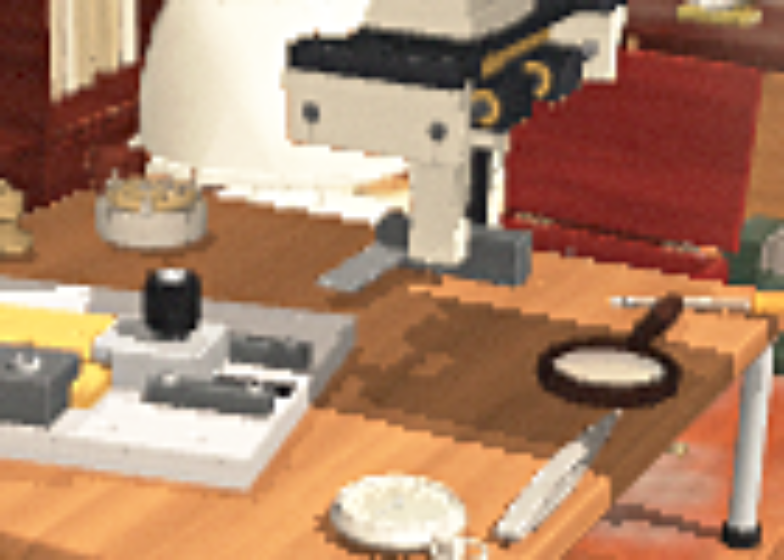

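```bash
python3 -m crank '[[0,0,0,0,0,0,0.1],[0,0,0,0,0,0,0.1],[-0.01,0,0,0,0,0,0.1],[-0.03,0,0,0,0,0,0.1],[-0.05,0,0,0,0,0,0.1],[-0.05,0,0,0,0,0,0.1]]' 35; python3 go.py f -56 1 .177 282.72
python3 - <<'E'
from h import *
b=snap('side','side8')['pixels'][130:230,230:370,::-1]
cv2.imwrite('pics/c8.png',cv2.resize(b,(784,560)))
E
```

```text
t: 15.88
eef_pos: [0.4764, 0.0022, 0.1785]
ee_rot: [2.057, 1.568, 0.498]
force: [-0.3, 0.8, -3.0]
width: 0.0156
t 15.88 tcp [0.4764 0.0022 0.1785] fix mm [-188.5  129.4] jawdeg -89.35 F [-0.3  0.8 -3. ] w 0.0156 q [ 0.42  0.07 -0.48 -0.   -1.02  1.16]
target [0.5725 0.1597] row [ 0.002   0.0979 -0.1564] [-0.2107 -0.0012 -0.0029]
```

View pics/c8.png

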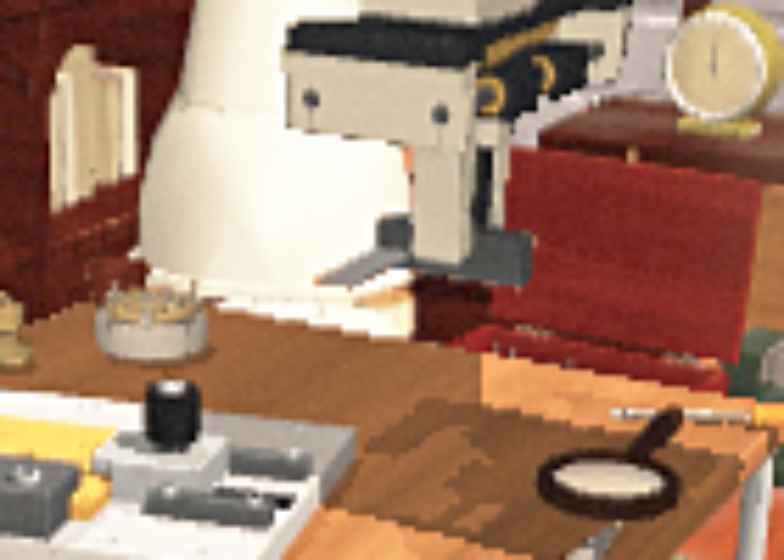

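```bash
python3 -m crank '[[0,0.049,-0.078,-0.1,0,0,0.1],[0,0.098,-0.156,-0.211,0,0,0.1],[0,0.098,-0.156,-0.211,0,0,0.1],[0,0.098,-0.156,-0.211,0,0,0.1],[0,0.098,-0.156,-0.211,0,0,0.1],[0,0.098,-0.156,-0.211,0,0,0.1],[0,0.098,-0.156,-0.211,0,0,0.1]]' 35; python3 go.py f -53 1 .141 282.72
python3 - <<'E'
from h import *
b=snap('side','side9')['pixels'][150:250,200:340,::-1]
cv2.imwrite('pics/c9.png',cv2.resize(b,(784,560)))
E
```

```text
t: 16.8
eef_pos: [0.5715, 0.1578, 0.1775]
ee_rot: [2.261, 1.57, 0.912]
force: [0.8, -0.1, -3.2]
width: 0.0156
t 16.8 tcp [0.5715 0.1578 0.1775] fix mm [-57.5   2.5] jawdeg -77.32 F [ 0.8 -0.1 -3.2] w 0.0156 q [ 0.6   0.26 -0.24 -0.   -1.07  1.19]
target [0.5719 0.1626] row [ 0.0365  0.0014 -0.0045] [-0.0007 -0.0002 -0.0003]
```

View pics/c9.png

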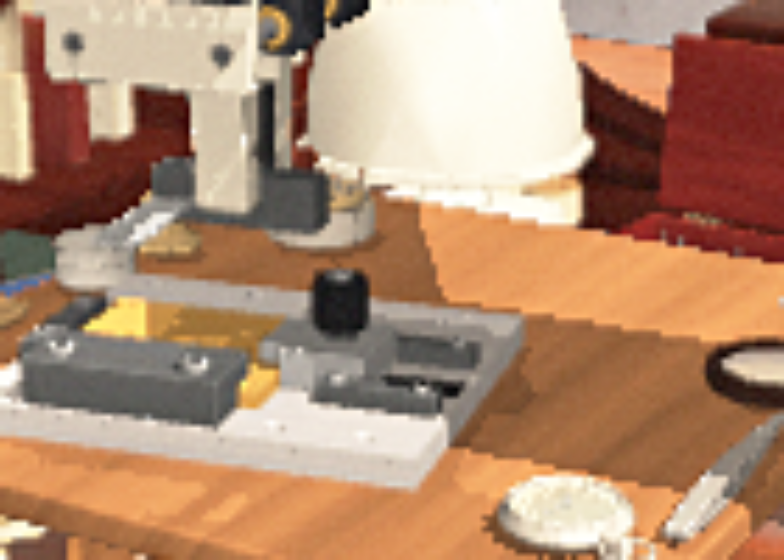

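```bash
python3 -m crank '[[0.015,0.001,-0.0035,0,0,0,0.1],[0.028,0.001,-0.0035,0,0,0,0.1],[0.035,0.001,-0.0035,0,0,0,0.1],[0.0365,0.001,-0.0035,0,0,0,0.1],[0.0365,0.001,-0.0035,0,0,0,0.1]]' 35; python3 go.py f -48 1 .1395 282.72
```

```text
t: 17.48
eef_pos: [0.5722, 0.1623, 0.1408]
ee_rot: [0.263, 1.571, -1.086]
force: [-0.1, -0.6, -1.9]
width: 0.0159
t 17.48 tcp [0.5722 0.1623 0.1408] fix mm [-53.3   0.8] jawdeg -77.26 F [-0.1 -0.6 -1.9] w 0.0159 q [ 0.6   0.3  -0.29  0.   -0.99  1.19]
target [0.5708 0.1675] row [ 0.0013 -0.0002 -0.0053] [ 0.0003  0.0001 -0.    ]
```

```bash
python3 -m crank '[[0.001,0,0,0,0,0,0.1],[0.0015,0,0,0,0,0,0.1],[0.0015,0,0,0,0,0,0.1]]' 35; python3 go.py f -48 1 .1395 282.72
```

```text
t: 17.85
eef_pos: [0.5722, 0.1624, 0.1396]
ee_rot: [1.724, 1.57, 0.375]
force: [0.4, 0.3, -0.3]
width: 0.0153
t 17.85 tcp [0.5722 0.1624 0.1396] fix mm [-53.3   0.7] jawdeg -77.26 F [ 0.4  0.3 -0.3] w 0.0153 q [ 0.6   0.3  -0.29  0.   -0.98  1.19]
target [0.5708 0.1675] row [ 0.0001 -0.0003 -0.0053] [ 0.0003 -0.0001 -0.0006]
```

```bash
python3 -m crank '[[0,0,-0.0015,0,0,0,0.1],[0,0,-0.003,0,0,0,0.1],[0,0,-0.0045,0,0,0,0.1],[0,0,-0.0045,0,0,0,0.1]]' 35; python3 go.py;python3 -m crank '[[0,0,-0.001,0,0,0,0.1],[0,0,-0.002,0,0,0,0.1],[0,0,-0.002,0,0,0,0.1]]' 35; python3 go.py
```

```text
t: 18.35
eef_pos: [0.5713, 0.1664, 0.1396]
ee_rot: [0.46, 1.57, -0.889]
force: [1.2, -4.1, 1.5]
width: 0.0158
t 18.35 tcp [0.5713 0.1664 0.1396] fix mm [-49.2   0.7] jawdeg -77.26 F [ 1.2 -4.1  1.5] w 0.0158 q [ 0.61  0.3  -0.29  0.   -0.98  1.18]
t: 18.73
eef_pos: [0.5712, 0.1665, 0.1396]
ee_rot: [-0.089, 1.568, -1.438]
force: [5.7, -11.8, 0.8]
width: 0.0159
t 18.73 tcp [0.5712 0.1665 0.1396] fix mm [-49.1   0.8] jawdeg -77.27 F [  5.7 -11.8   0.8] w 0.0159 q [ 0.61  0.3  -0.29  0.   -0.99  1.18]
```

```bash
python3 -m crank '[[0,0,0.0015,0,0,0,0.1],[0,0,0.0015,0,0,0,0.35],[0,0,0.0015,0,0,0,0.5],[0,0,0.0015,0,0,0,0.5],[-0.03,0,0.0015,0,0,0,0.5],[-0.07,0,0.0015,0,0,0,0.5],[-0.07,0,0.06,0,0,0,0.5],[-0.07,0,0.06,0,0,0,0.5]]' 35; python3 go.py f -85 0 .2 192.72
python3 - <<'E'
from h import *
a=snap('top','top10')['pixels'][110:240,185:365,::-1];b=snap('side','side10')['pixels'][170:250,200:340,::-1]
cv2.imwrite('pics/c10a.png',cv2.resize(a,(720,520)));cv2.imwrite('pics/c10b.png',cv2.resize(b,(784,448)))
E
```

```text
t: 19.73
eef_pos: [0.5841, 0.1081, 0.2097]
ee_rot: [2.04, 1.57, 0.689]
force: [0.1, 0.7, -0.2]
width: 0.0437
t 19.73 tcp [0.5841 0.1081 0.2097] fix mm [-108.9    1.1] jawdeg -77.41 F [ 0.1  0.7 -0.2] w 0.0437 q [ 0.51  0.24 -0.2  -0.   -1.13  1.28]
target [0.5799 0.1316] row [ 0.0097  0.001  -0.0239] [ 1.5686e+00 -8.0000e-04 -3.0000e-04]
```

View pics/c10a.png

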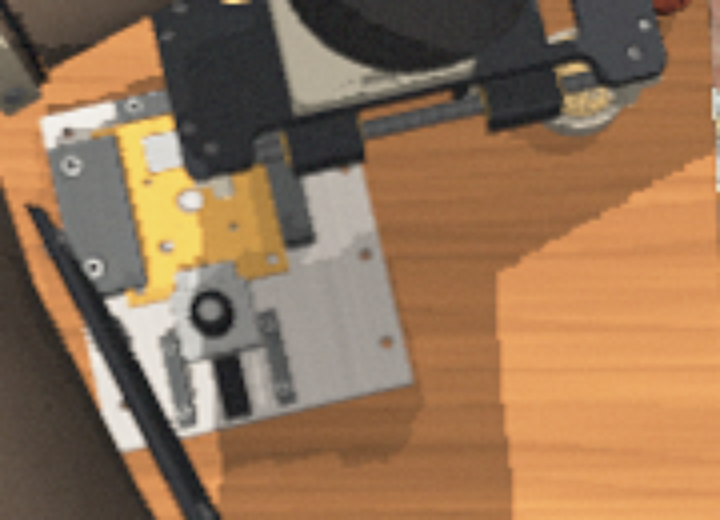

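View pics/c10b.png

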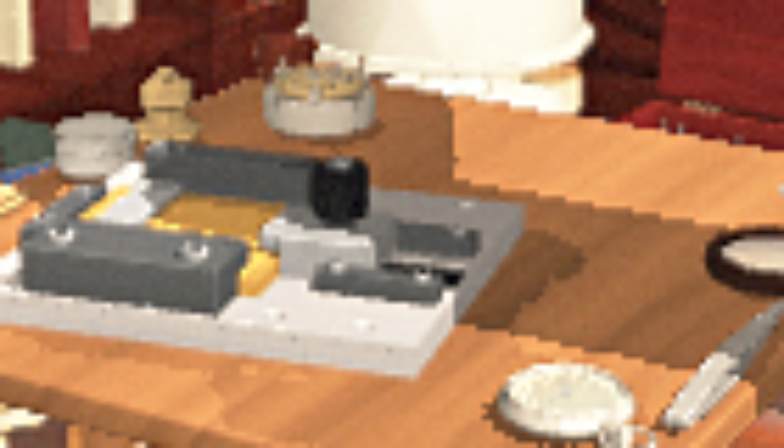

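```bash
python3 -m crank '[[0,0.001,-0.022,1.5686,0,0,0.35],[0,0.001,-0.022,1.5686,0,0,0.35],[0,0.001,-0.022,1.5686,0,0,0.35],[0,0.001,-0.022,1.5686,0,0,0.35],[0,0.001,-0.022,1.5686,0,0,0.35],[0,0.001,-0.022,1.5686,0,0,0.35],[0,0.001,-0.022,1.5686,0,0,0.35],[0,0.001,-0.022,1.5686,0,0,0.35],[0,0.001,-0.022,1.5686,0,0,0.35],[0,0.001,-0.022,1.5686,0,0,0.35]]' 35; python3 go.py f -76 0 .137 192.72
```

```text
t: 21.08
eef_pos: [0.5797, 0.1327, 0.2089]
ee_rot: [0.031, 1.57, -2.884]
force: [-0.7, -0.4, 0.5]
width: 0.0306
t 21.07 tcp [0.5797 0.1327 0.2089] fix mm [-83.8  -0. ] jawdeg -167.04 F [-0.7 -0.4  0.5] w 0.0306 q [ 0.55  0.24 -0.2  -0.   -1.13 -0.33]
target [0.5779 0.1404] row [ 0.0719 -0.0078 -0.    ] [ 0.0041  0.0005 -0.    ]
```

```bash
python3 -m crank '[[0.04,-0.006,0,0.004,0,0,0.35],[0.072,-0.006,0,0.004,0,0,0.35],[0.072,-0.006,0,0.004,0,0,0.35],[0.072,-0.010,0,0.004,0,0,0.35],[0.072,-0.014,0,0.004,0,0,0.35],[0.072,-0.017,0,0.004,0,0,0.35],[0.072,-0.017,0,0.004,0,0,0.35]]' 35; python3 go.py
```

```text
t: 21.95
eef_pos: [0.577, 0.148, 0.1387]
ee_rot: [2.659, 1.569, -0.262]
force: [2.2, -4.1, 4.4]
width: 0.0309
t 21.95 tcp [0.577  0.148  0.1387] fix mm [-68.3  -0.8] jawdeg -167.33 F [ 2.2 -4.1  4.4] w 0.0309 q [ 0.58  0.3  -0.29  0.   -0.98 -0.36]
```

```bash
python3 -m crank '[[0,-0.001,0,0,0,0,0.35],[0,-0.002,0,0,0,0,0.35],[0,-0.003,0,0,0,0,0.35],[0,-0.003,0,0,0,0,0.35]]' 35; python3 go.py; python3 -m crank '[[0,-0.001,0,0,0,0,0.35],[0,-0.002,0,0,0,0,0.35],[0,-0.002,0,0,0,0,0.35]]' 35; python3 go.py
```

```text
t: 22.45
eef_pos: [0.5769, 0.1483, 0.1388]
ee_rot: [1.836, 1.566, -1.085]
force: [7.7, -16.6, 2.2]
width: 0.0306
t 22.45 tcp [0.5769 0.1483 0.1388] fix mm [-68.1  -0.7] jawdeg -167.37 F [  7.7 -16.6   2.2] w 0.0306 q [ 0.58  0.3  -0.29  0.01 -0.98 -0.36]
t: 22.82
eef_pos: [0.5768, 0.1484, 0.1388]
ee_rot: [1.657, 1.564, -1.264]
force: [10.1, -23.7, 1.1]
width: 0.0313
t 22.82 tcp [0.5768 0.1484 0.1388] fix mm [-67.9  -0.7] jawdeg -167.39 F [ 10.1 -23.7   1.1] w 0.0313 q [ 0.58  0.3  -0.29  0.01 -0.98 -0.37]
```

```bash
python3 -m crank '[[0,0.012,0,0,0,0,0.35],[-0.04,0.025,0,0,0,0,0.35],[-0.09,0.06,0.06,0,0,0,0.35],[-0.09,0.12,0.12,0,0,0,0.35],[-0.09,0.18,0.12,0,0,0,0.35],[-0.09,0.24,0.12,0,0,0,0.35],[-0.09,0.30,0.12,0,0,0,0.35],[-0.09,0.30,0.12,0,0,0,0.35]]' 35; python3 go.py
python3 - <<'E'
from h import *
a=snap('top','top11')['pixels'][110:240,185:365,::-1];b=snap('side','side11')['pixels'][170:250,200:340,::-1]
cv2.imwrite('pics/c11a.png',cv2.resize(a,(720,520)));cv2.imwrite('pics/c11b.png',cv2.resize(b,(784,448)))
E
```

```text
t: 23.82
eef_pos: [0.5237, -0.1682, 0.2276]
ee_rot: [-2.873, 1.57, 0.487]
force: [0.1, 0.1, 0.2]
width: 0.0307
t 23.82 tcp [ 0.5237 -0.1682  0.2276] fix mm [-365.   120.8] jawdeg -167.5 F [0.1 0.1 0.2] w 0.0307 q [ 0.05  0.15 -0.26 -0.   -1.15  0.17]
```

View pics/c11a.png

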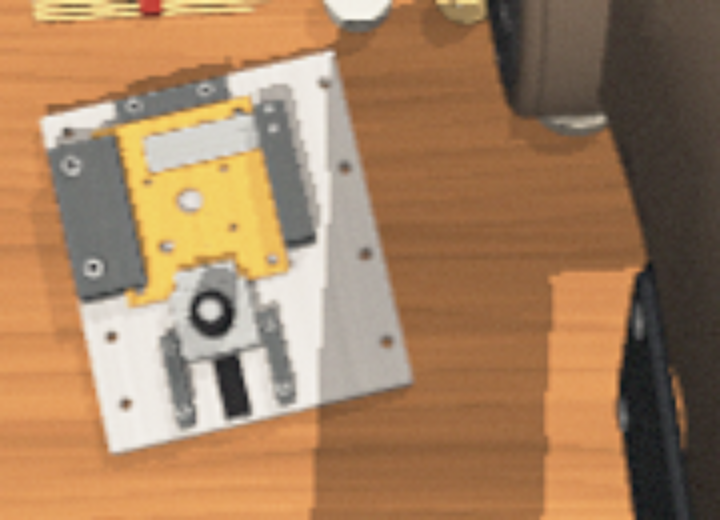

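View pics/c11b.png

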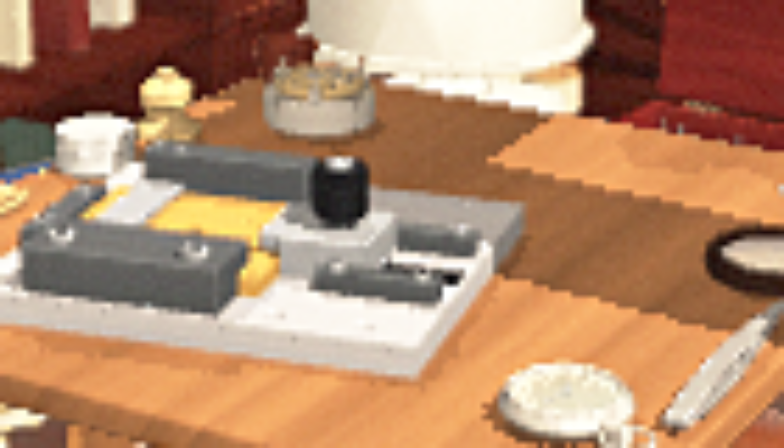

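```bash
python3 - <<'E'
from meas import *
from scipy.ndimage import map_coordinates as mc
d=load('top11');o=np.array([.5612,.2145]);th=1.7927;R=np.array([[np.cos(th),-np.sin(th)],[np.sin(th),np.cos(th)]])
hsv=cv2.cvtColor(d['pixels'],cv2.COLOR_RGB2HSV).astype(float);rgb=d['pixels'].astype(float)
def prof(xs,ys,z,im,ch):
    out=0
    for y in ys:
        P=np.c_[(np.c_[xs,np.full(len(xs),y)]/1000)@R.T+o,np.full(len(xs),z)]
        uv=proj(d,P);out=out+mc(im[...,ch],[uv[:,1],uv[:,0]],order=1)
    return out/len(ys)
xs=np.arange(-66,-30,1.)
for ys in (np.arange(-8,4),np.arange(8,18),np.arange(20,32)):
  print(ys[0]);
  for nm,ch,im in(('S',1,hsv),('V',2,hsv)):print(nm,list(zip(xs.astype(int),prof(xs,ys,.136,im,ch).astype(int))) if nm=='S' else prof(xs,ys,.136,im,ch).astype(int).tolist())
# stock outer edge at top z .152 by y
for y in range(-30,35,8):
  v=prof(np.arange(-66,-48,.5),[y-2,y,y+2],.152,hsv,2);k=np.argmax(np.abs(np.diff(v)));print('outer',y,np.arange(-66,-48,.5)[k],end=' ')
  s=prof(np.arange(-50,-34,.25),[y-1,y,y+1],.136,hsv,1);i=np.nonzero(s>90)[0];print('inner S>90 from',np.arange(-50,-34,.25)[i[0]] if len(i) else None)
# lip front edge & plate +y edge, rail
xs2=np.arange(15,45,1.)
print('lip',prof(xs2,np.arange(-20,20),.148,hsv,1).astype(int).tolist())
E
```

```text
-8
S [(np.int64(-66), np.int64(11)), (np.int64(-65), np.int64(11)), (np.int64(-64), np.int64(11)), (np.int64(-63), np.int64(12)), (np.int64(-62), np.int64(14)), (np.int64(-61), np.int64(17)), (np.int64(-60), np.int64(20)), (np.int64(-59), np.int64(21)), (np.int64(-58), np.int64(20)), (np.int64(-57), np.int64(19)), (np.int64(-56), np.int64(17)), (np.int64(-55), np.int64(11)), (np.int64(-54), np.int64(7)), (np.int64(-53), np.int64(5)), (np.int64(-52), np.int64(5)), (np.int64(-51), np.int64(7)), (np.int64(-50), np.int64(7)), (np.int64(-49), np.int64(7)), (np.int64(-48), np.int64(7)), (np.int64(-47), np.int64(7)), (np.int64(-46), np.int64(7)), (np.int64(-45), np.int64(6)), (np.int64(-44), np.int64(7)), (np.int64(-43), np.int64(10)), (np.int64(-42), np.int64(16)), (np.int64(-41), np.int64(38)), (np.int64(-40), np.int64(85)), (np.int64(-39), np.int64(131)), (np.int64(-38), np.int64(151)), (np.int64(-37), np.int64(156)), (np.int64(-36), np.int64(155)), (np.int64(-35), np.int64(155)), (np.int64(-34), np.int64(154)), (np.int64(-33), np.int64(154)), (np.int64(-32), np.int64(154)), (np.int64(-3
[... 2569 characters left out ...]
4(-32), np.int64(154)), (np.int64(-31), np.int64(154))]
V [181, 191, 199, 208, 219, 223, 219, 208, 195, 181, 151, 119, 107, 104, 105, 105, 106, 108, 109, 108, 108, 107, 106, 106, 112, 128, 163, 202, 225, 237, 238, 237, 237, 237, 237, 237]
outer -30 -60.5 inner S>90 from None
outer -22 -60.5 inner S>90 from None
outer -14 -60.0 inner S>90 from -40.0
outer -6 -60.5 inner S>90 from -39.75
outer 2 -60.5 inner S>90 from -39.75
outer 10 -61.0 inner S>90 from -39.75
outer 18 -60.5 inner S>90 from -39.75
outer 26 -60.0 inner S>90 from -39.75
outer 34 -56.0 inner S>90 from -40.0
lip [135, 140, 145, 146, 147, 148, 147, 147, 148, 152, 156, 156, 141, 94, 42, 16, 8, 5, 4, 4, 5, 6, 6, 6, 6, 6, 5, 4, 4, 5]
```

```bash
python3 - <<'E'
from meas import *
from scipy.ndimage import map_coordinates as mc
o=np.array([.5612,.2145]);th=1.7927;R=np.array([[np.cos(th),-np.sin(th)],[np.sin(th),np.cos(th)]])
for f in('top0','top11'):
    d=load(f);hsv=cv2.cvtColor(d['pixels'],cv2.COLOR_RGB2HSV)
    m=np.zeros(hsv.shape[:2],np.uint8);m[175:215,225:255]=(hsv[175:215,225:255,2]<55)
    n,l,st,c=cv2.connectedComponentsWithStats(m);print(f,[(s[4],(R.T@(onz(d,[x],.165)[0][:2]-o)*1000).round(1)) for s,x in zip(st[1:],c[1:]) if s[4]>8])
hs=hsv.astype(float);ys=np.arange(-56,-34,1.)
for xx in((-24,-16),(10,20)):
  for ch in(1,2):
    a=0
    for x in range(*xx):
      uv=proj(d,np.c_[np.c_[np.full(len(ys),x),ys]/1000@R.T+o,np.full(len(ys),.136)]);a=a+mc(hs[...,ch],[uv[:,1],uv[:,0]],order=1)
    print(xx,ch,(a/(xx[1]-xx[0])).astype(int).tolist())
for P in [(210,253),(295,258),(328,128)]:
    A,B=[cv2.imread(f'pics/{k}.png').astype(int)[P[1]-16:P[1]+16,P[0]-16:P[0]+16] for k in('top0','top11')];print(P,np.abs(A-B).mean())
for P in [(310,240),(340,213),(257,186)]:
    A,B=[cv2.imread(f'pics/{k}.png').astype(int)[P[1]-8:P[1]+8,P[0]-8:P[0]+8] for k in('side0','side11')];print(P,np.abs(A-B).mean())
E
```

```text
top0 [(np.int32(12), array([-1.8, 62.4])), (np.int32(49), array([-0.7, 90. ]))]
top11 [(np.int32(45), array([-0.2, 64.3])), (np.int32(78), array([-1.8, 97.8]))]
(-24, -16) 1 [8, 8, 8, 8, 7, 5, 5, 15, 49, 104, 143, 152, 150, 149, 151, 152, 148, 128, 86, 41, 13, 5]
(-24, -16) 2 [157, 140, 140, 151, 143, 126, 117, 115, 123, 154, 201, 234, 245, 245, 244, 243, 241, 229, 210, 207, 213, 214]
(10, 20) 1 [7, 7, 6, 6, 6, 6, 8, 15, 50, 103, 140, 151, 151, 149, 149, 150, 146, 134, 105, 72, 52, 47]
(10, 20) 2 [143, 128, 131, 139, 136, 127, 119, 116, 125, 155, 201, 236, 245, 244, 243, 243, 239, 231, 221, 220, 223, 222]
(210, 253) 22.091796875
(295, 258) 18.507161458333332
(328, 128) 68.33658854166667
(310, 240) 3.28125
(340, 213) 18.927083333333332
(257, 186) 40.065104166666664
```

```bash
python3 - <<'E'
from meas import *
o=np.array([.5612,.2145]);th=1.7927;R=np.array([[np.cos(th),-np.sin(th)],[np.sin(th),np.cos(th)]])
ims=[]
for f in('top0','top11'):
    d=load(f)
    # rectify deck onto fixture axes at z=.134, 5 px/mm
    gx,gy=np.meshgrid(np.arange(45,-65,-.25),np.arange(-62,115,.25))
    P=np.c_[np.c_[gx.ravel(),gy.ravel()]/1000@R.T+o,np.full(gx.size,.136)]
    uv=proj(d,P).astype(np.float32)
    w=cv2.remap(d['pixels'],uv[:,0].reshape(gx.shape),uv[:,1].reshape(gx.shape),cv2.INTER_CUBIC)[:,:,::-1].copy()
    for y in range(-60,115,10):cv2.line(w,(0,int((y+62)*4)),(6 if y%50 else 14,int((y+62)*4)),(0,0,255),1)
    ims.append(cv2.resize(w,None,fx=.84,fy=.84))
cv2.imwrite('pics/rect.png',np.hstack(ims));print(np.hstack(ims).shape)
E
```

```text
(595, 740, 3)
```

View pics/rect.png

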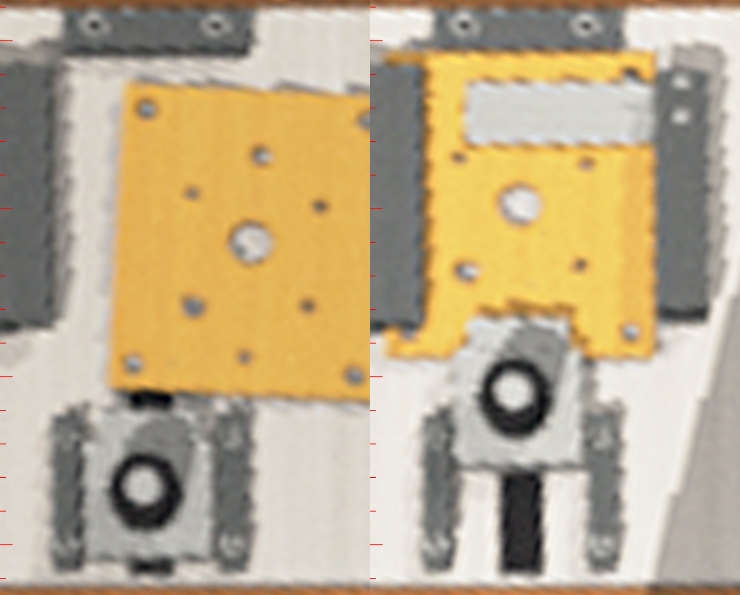

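```bash
python3 - <<'E'
from station import *
print(get_state()['t'],get_state()['force']);print(job_done())
E
```

```text
23.925 [0.01016819 0.32526794 0.26327197]
the job is handed in; nothing more can be done
None
```

The plate, clamp and square are all in position and the job was handed in at about 24 s. No verdict comes back, so this rests on my own checks.

**What I did**
- **Plate:** I slid it flat under the lip with two spread fingertips until it stalled against the wall at about 18 N.
- **Clamp:** I drove it in by its knob until it stalled at about 27 N, with the plate against the rail and the toe over the plate. I then pushed the plate towards the lip again, and it was still home.
- **Square:** I lifted it onto the deck, slid it against the plate's free edge and squared it up with a two-finger push.

**Last checks**
- **Plate:** its free edge is at fixture x ≈ -40.0 mm, where it should be when home. Its rail edge runs parallel to the rail, with no visible gap.
- **Square:** it stands upright with its blade over the plate. There is no gap between stock and plate, and the two are parallel to about 0.005 rad.
- **Robot and bystanders:** the robot was clear of everything. The movement, at least, sits where it started in the side view. I checked the magnifier and watch less closely, but never worked near them.

**What disagreed**
- **Finger contact:** the square's stall position implied a gap of about 2 mm, but the picture showed none. I put this down to tapered fingertips.
- **Clamp travel:** I measured about 28–29 mm rather than 30. The first picture suggests the clamp started about 2 mm in, which fits the heel being against the plate.

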